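# Click the bench magnifier onto its stand

### The job

Take the magnifier off its parking post and slide its sleeve down over the steel stub of the green inspection stand until it sits fully home on the shoulder, then turn it until the stub's spring button snaps out through the hole in the sleeve, and let go. The button points somewhere within a quarter turn anticlockwise (seen from above) of the red mark, so feel for it gently: never push or twist the magnifier against the stand with more than about 25 N, and leave the gear, bush, spacer and jar where they are.

Things in the scene. Friction and masses are not known exactly. Their poses are not given: they have to be found in the camera images.
- magnifier: Loose bench magnifier, 0.19 to 0.30 kg, standing upright over the parking post, sleeve below, lens at the side, grip head on top. Origin: centre of the sleeve's open lower end; z up along the sleeve, hole towards +x, lens towards -x. Aluminium sleeve: bore 26 mm, wall 3 mm, open from below, 72 mm deep. Its black mouth flares over the lowest 12 mm: 39 mm wide inside at the rim, 48 mm outside.
- grip_head (a point): Point to grip: on the sleeve's axis in the black square head on top of the magnifier, 98 mm above its origin. The head is 36 x 36 mm, from 72 to 118 mm above the origin, faces square to the magnifier's x and y; either pair of faces can be gripped from above.
- hole (a point): Centre of the button hole through the sleeve wall on the magnifier's +x side, 28 mm above its origin: 9 mm wide and 11 mm high.
- lens (a point): Centre of the magnifier's round lens, 79 mm across, 7 mm thick, 88 mm from the sleeve's axis towards the magnifier's -x and 62 mm above its origin.
- park: Fixed wooden parking block 90 x 90 x 20 mm with a grey post 18 mm in diameter, whose top is 60 mm above the bench. Origin: centre of the underside. The magnifier's sleeve stands over the post on the block's top, free to lift off.
- stand: Fixed green inspection stand, foot 110 mm in diameter. Origin: centre of the underside, z up; its +x is shown by the red mark on the foot. Its rigid shoulder, 50 mm in diameter, is 30 mm above the bench; from there the vertical steel stub rises.
- stand_seat (a point): Centre of the stand's shoulder, on the stub's axis, 30 mm above the bench; axes as the stand's. The magnifier's origin comes here when it is fully home; hole and button are then level, with about 1.5 mm of play up and down.
- stub_tip (a point): Top of the steel stub, on its axis, 90 mm above the bench and 60 mm above the shoulder. Stub 24 mm in diameter, chamfered at the top. It is clamped so that its button points 0.1 to 1.4 rad anticlockwise (from above) from the stand's +x; the exact angle is not measured: turn the seated sleeve until the button snaps out and locks it against turning either way.
- button (a joint): Travel of the round-nosed brass spring button in the stub's side, 28 mm above the shoulder, 8 mm in diameter. 0: out, 6 mm proud of the stub; 0.003 to 0.005 m while it rides in the sleeve's bore; below 0.0015 again once through the hole. Spring 0.9 N when out, 3.2 N at 0.005. Pushing the flare over it takes 2 to 6 N.
- gear: Loose dark steel gear, 49 mm across, 18 mm high, lying on the bench; leave it. Origin: centre of the underside.
- bush: Loose brass bush, 32 mm in diameter, 25 mm high; leave it. Origin: centre of the underside.
- spacer: Loose steel stepped spacer, 36 mm in diameter, 20 mm high; leave it. Origin: centre of the underside.
- jar: Loose amber jar with a blue cap, 56 mm in diameter, 75 mm high; leave it. Origin: centre of the underside.

How it is judged:
By the outcome, as a careful person would: the job done as asked, in the order asked, and still so for the second after the job is handed in, with the robot touching nothing.
It also fails if it takes over 64 s, if anything falls off the work surface, if the arm or the gripper's body presses on something with over 40 N, if the wrist force passes 120 N, or if a joint passes its speed limit or range.

### The arm

A 7-joint arm with a two-finger parallel gripper is mounted at the origin on the work surface. World frame = base frame: x ahead of the robot, y to its left, z up, the work surface at z = 0. Lengths are in m, angles in rad, forces in N, time in s.
With the tool pointing down it reaches from about 0.35 to 0.9 m from the base axis. Payload 19.9 kg.
Tool frame: the origin (TCP) lies between the finger pads; the fingertips stand 22 mm ahead of it and the grasp point (between the pads) lies 3 mm ahead of it; z points along the fingers, y is the line along which they close (so a half turn about z gives the same grasp; the last joint's range is limited). The gripper opens to 94 mm and grips with 3 to 60 N. Pads are 16 mm wide; open, the fingers measure 119 mm over their backs; the gripper's body (75 mm by 177 mm) begins 78 mm behind the grasp point.
Start: joints at [1.212, 0.417, -0.01, 1.614, 0.005, 1.111, -0.053], TCP at [0.195, -0.594, 0.227] pointing down, gripper open.
Joint ranges: [-2.81, 2.81], [-0.39, 2.02], [-1.27, 1.25], [0.06, 2.57], [-1.19, 4.33], [0.19, 2], [-2.82, 2.82]. Speed limits (rad/s): [1.89, 1.89, 2.39, 2.39, 3.01, 3.01, 3.01].

### API

Orientations are given as [roll, pitch, yaw] about the fixed x, y, z axes, in that order (R = Rz(yaw) Ry(pitch) Rx(roll)).
In Python, from cell import bot, cams gives the robot as it stands.
- The arm moves only by the tool carry_out, never from a script. Its argument "series" is a list of rows, each a list of 3 entries, a list of its own where there are three numbers: the turn, a rotation vector about the tool's x, y, z in rad, then the shift along the tool's x, y, z in mm, then the closure, from 0 (fully open) to 1 (shut). A call has 1 to 20 rows; each row is the pose to reach, as a shift and turn from the pose commanded when the call began, along the tool's axes at that moment; what a row does not reach only later rows make up. A row lasts 1/8 s, in which the tool goes at most 62.5 mm and 10.7 degrees, less where a joint would pass 70% of its speed; a pose out of reach is approached as far as the arm can. A call with a gripper value outside its range is refused whole. The fingers move at their own pace and stop on an object; "force" is the grip in N (left out, the last holds). Time passes only in rows, so rows that repeat a pose let the fingers close. It gives the time, the measured TCP pose, the force, the opening and the grip force at its end, in the units of the state.
- bot.observe(): the state, without advancing time (a new reading comes with each control period).
- cams.snapshot(name): name is "side" or "top" or "wrist"; returns the picture (420x560x3 uint8, red, green, blue); there is no depth.
- cams.camera_model(name): a dict with "mtx" (3x3 intrinsics, pixels), "dist" ([k1, k2, p1, p2, k3] as OpenCV has them; the pictures are not rectified), "R" (3x3) and "t" (3): a world point X has camera coordinates R X + t. Camera axes: x right, y down, z forward; pixel columns grow to the right and rows downward; lengths in m; the calibration is good to about 2 mm. A picture is of the moment at which its call begins: read the wrist's pose just before it. camera_model takes no time and is no camera call; for the wrist camera it gives the pose at the moment of the call.
- bot.job_done(): hands the job in; it is judged then, once.
The state is a dict: "t": time; "q": joint angles; "qd": joint speeds; "effort": joint torques, N m; "position": TCP position; "orientation": TCP orientation; "contact_force": force on the tool from outside, world axes, zero at the start; "ft_torque": the same for the moment, N m; "width": finger opening in m; "grasp_force": force on a finger pad.
Only numpy, scipy, OpenCV 4.12 (cv2) and the standard library are available. Lean on these libraries where they do the work, as an engineer would, in place of code of your own. Each camera call takes 0.05 s, during which the arm holds its last target. There are 200 camera calls.

## Working session

There is one attempt and no reset: what is moved stays moved. The work goes in short steps, Python scripts to look and compute and a tool call to move; the robot and the scene stay as the last step left them, time stands still between calls to the robot, and variables do not carry over. Pictures are saved under pics/ and viewed, at most 10 in all, crops included, and the job is handed in when it is done.

Besides the shell and the picture viewer there is one more tool, called after "Call:" as a command line: name --argument value ..., lists and objects as JSON in quotes. carry_out: Moves the arm, as the interface text tells. Its arguments: {"type":"object","properties":{"series":{"type":"array"},"force":{"type":"number"}},"required":["series"]}

```bash
ls; mkdir -p pics; python3 - <<'E'
from cell import bot,cams
import cv2,numpy as np
s=bot.observe();print({k:np.round(v,3) for k,v in s.items()})
for n in ["side","top"]:
    cv2.imwrite(f"pics/{n}0.png",cams.snapshot(n)[:,:,::-1])
    m=cams.camera_model(n);print(n,m)
E
```

```text
pics
{'t': np.float64(0.0), 'q': array([ 1.211,  0.418, -0.01 ,  1.614,  0.005,  1.111, -0.053]), 'qd': array([0.003, 0.001, 0.001, 0.001, 0.   , 0.003, 0.001]), 'effort': array([-0.0000e+00, -8.5122e+01,  6.3900e-01, -4.2597e+01, -4.9000e-02,
        1.9000e-02,  0.0000e+00]), 'position': array([ 0.195, -0.593,  0.227]), 'orientation': array([-3.14 ,  0.   ,  0.318]), 'contact_force': array([-0.66 , -0.242,  0.164]), 'ft_torque': array([-0.007,  0.014, -0.011]), 'grasp_force': np.float64(0.0), 'width': np.float64(0.094)}
side {'mtx': array([[528.38093071,   0.        , 269.64436094],
       [  0.        , 528.38093071, 202.38751783],
       [  0.        ,   0.        ,   1.        ]]), 'dist': array([-0.05553573,  0.        ,  0.        ,  0.        ,  0.        ]), 'R': array([[ 0.67945615, -0.73356669,  0.01480712],
       [-0.34935472, -0.34119976, -0.87265916],
       [ 0.64520587,  0.5877607 , -0.48810526]]), 't': array([-0.42301894,  0.30842294,  0.5630937 ])}
top {'mtx': array([[489.17438848,   0.        , 285.69261211],
       [  0.        , 489.17438848, 213.14240539],
       [  0.        ,   0.        ,   1.        ]]), 'dist': array([-0.0101942,  0.       ,  0.       ,  0.       ,  0.       ]), 'R': array([[ 0.02743677, -0.99914902,  0.03079713],
       [-0.98008753, -0.03294896, -0.19581315],
       [ 0.19666125, -0.0248114 , -0.98015751]]), 't': array([-0.04535573,  0.60727316,  0.99440041])}
```

View pics/side0.png

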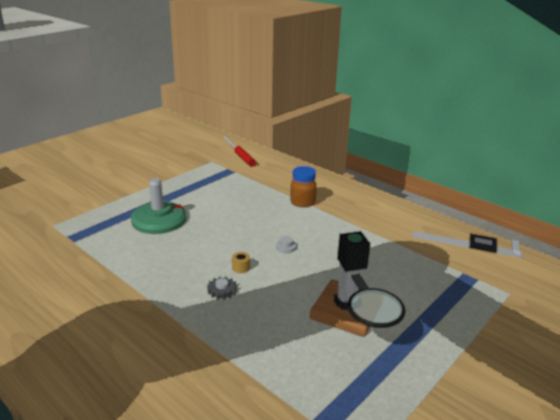

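View pics/top0.png

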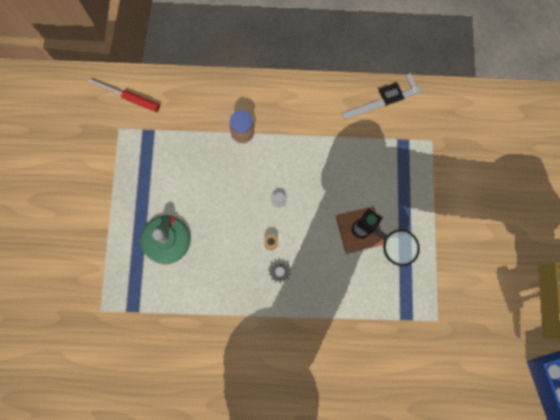

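The side view shows the stub tip at about (156,181), the red mark at (178,207), the head at (353,250) and the lens at (376,307). The top view shows the stub tip at about (160,235), the foot at (166,239), the red mark at (171,220), the head top at (372,220) and the lens at (402,247).

```bash
cat > h.py <<'E'
from cell import bot,cams
import cv2,numpy as np
from scipy.spatial.transform import Rotation as Ro
def ray(m,p):
    u=cv2.undistortPoints(np.array([[p]],float),m["mtx"],m["dist"])[0,0]
    R=np.array(m["R"]);return -R.T@m["t"],R.T@np.array([u[0],u[1],1.])
def onz(m,p,z):
    c,d=ray(m,p);return c+d*(z-c[2])/d[2]
def proj(m,X):
    return cv2.projectPoints(np.array([X],float),cv2.Rodrigues(np.array(m["R"]))[0],np.array(m["t"],float),m["mtx"],m["dist"])[0].ravel()
def tri(ms,ps):
    A=np.zeros((3,3));b=np.zeros(3)
    for m,p in zip(ms,ps):
        c,d=ray(m,p);d/=np.linalg.norm(d);P=np.eye(3)-np.outer(d,d);A+=P;b+=P@c
    return np.linalg.solve(A,b)
def blob(mask,roi=None):
    mk=np.zeros(mask.shape,np.uint8)
    x0,y0,x1,y1=roi or (0,0,560,420);mk[y0:y1,x0:x1]=mask[y0:y1,x0:x1]
    n,l,s,c=cv2.connectedComponentsWithStats(mk);i=1+np.argmax(s[1:,4]);return c[i],s[i],l==i
def rel(pos,yaw):
    "shift mm in present tool axes, turn about tool z, to reach TCP pos pointing down with yaw"
    s=bot.observe();R0=Ro.from_euler('xyz',s["orientation"])
    T=Ro.from_euler('xyz',[np.pi,0,yaw])
    return np.round(1000*R0.inv().apply(np.array(pos)-s["position"]),1),np.round((R0.inv()*T).as_rotvec(),3)
E
python3 - <<'E'
from h import *
a=cv2.imread("pics/top0.png");b=cv2.imread("pics/side0.png")
mt,ms=cams.camera_model("top"),cams.camera_model("side")
ht=cv2.cvtColor(a,cv2.COLOR_BGR2HSV);hs=cv2.cvtColor(b,cv2.COLOR_BGR2HSV)
f=lambda h,lo,hi,roi:blob(cv2.inRange(h,lo,hi),roi)
c,s,_=f(ht,(55,90,30),(90,255,255),(130,200,200,275));print("foot",c,s)
e=s[:2]+s[2:4]/2;print(onz(mt,e,0.006))
print("tip",tri([mt,ms],[(159,234),(155.5,182)]))
for nm,h,roi in (("t",ht,(160,205,185,235)),("s",hs,(165,195,195,215))):
    m=cv2.inRange(h,(0,130,60),(8,255,255))|cv2.inRange(h,(172,130,60),(180,255,255));c,s,_=blob(m,roi);print("red",nm,c,s,onz(mt if nm=="t" else ms,c,0.012))
H=onz(mt,(371.5,219.5),.138);L=onz(mt,(402,247.5),.082)
print("head",H,"lens",L,tri([mt,ms],[(402,247.5),(376,307)]),"tri head",tri([mt,ms],[(371.5,219.5),(352,238)]))
for n,p in dict(gear=(280,271),bush=(271,241),spacer=(279,198),jar=(241,121)).items():print(n,onz(mt,p,.02))
w=np.hstack([cv2.resize(a[195:280,130:210],None,fx=5,fy=5,interpolation=2),cv2.resize(a[195:280,345:425],None,fx=5,fy=5,interpolation=2)])
cv2.imwrite("pics/crop.png",w)
E
```

```text
foot [165.69923372 242.95114943] [ 141  217   48   45 1044]
[0.55035466 0.23944106 0.006     ]
tip [0.5505998  0.23487134 0.08612485]
red t [171.2962963  219.96296296] [169 217   6   9  27] [0.59399781 0.22744244 0.012     ]
red s [177.0952381  206.33333333] [172 205  10   3  21] [0.59842495 0.23678395 0.012     ]
head [ 0.58567454 -0.19702384  0.138     ] lens [ 0.53876547 -0.27255498  0.082     ] [ 0.53855215 -0.27225411  0.08245015] tri head [ 0.5846141  -0.19585049  0.1377122 ]
gear [ 0.48698132 -0.01892904  0.02      ]
bush [0.5525623  0.00296487 0.02      ]
spacer [ 0.65085228 -0.01180054  0.02      ]
jar [0.8313331  0.08199749 0.02      ]
```

View pics/crop.png

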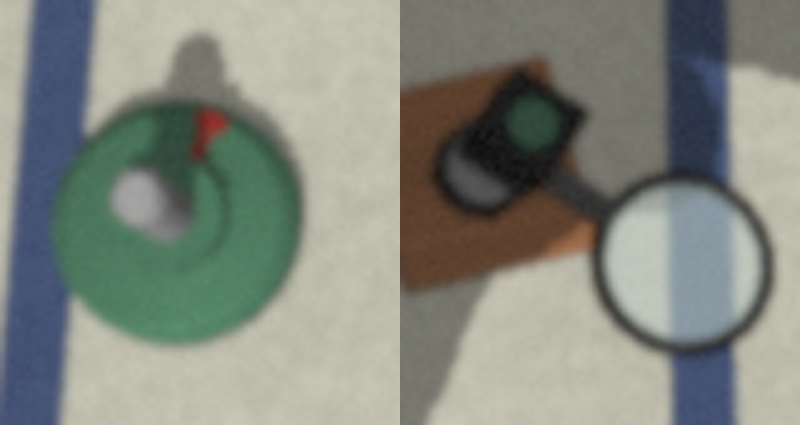

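Both crops agree: the head centre is near (371,219.5) in the full top image, the lens at (402,247.7), the stub tip at (158,234), and the red mark points up and slightly right. I'll move over the magnifier and look more closely with the wrist camera.

```bash
python3 - <<'E'
from h import *
print(rel([0.585,-0.196,0.24],2.586))
mt,ms=cams.camera_model("top"),cams.camera_model("side")
print("red",tri([mt,ms],[(171.3,220),(177.1,206.3)]),"tip",onz(mt,(157.8,234.4),.09))
m=cams.camera_model("wrist");R=np.array(m["R"]);print(-R.T@m["t"],R[2],m["mtx"])
E
```

```text
(array([ 494.5, -255.7,  -12.9]), array([-1.000e-03, -1.000e-03, -2.268e+00]))
red [0.59196702 0.22647397 0.01891773] tip [0.54894201 0.23647681 0.09      ]
[ 0.26587893 -0.57105779  0.38518498] [-0.24367319 -0.07954148 -0.96659016] [[351.62338607   0.         284.04258824]
 [  0.         351.62338607 205.45853808]
 [  0.           0.           1.        ]]
```

Call:
carry_out --series '[[[0,0,-2.268],[494.5,-255.7,-12.9],0],[[0,0,-2.268],[494.5,-255.7,-12.9],0],[[0,0,-2.268],[494.5,-255.7,-12.9],0],[[0,0,-2.268],[494.5,-255.7,-12.9],0],[[0,0,-2.268],[494.5,-255.7,-12.9],0],[[0,0,-2.268],[494.5,-255.7,-12.9],0],[[0,0,-2.268],[494.5,-255.7,-12.9],0],[[0,0,-2.268],[494.5,-255.7,-12.9],0],[[0,0,-2.268],[494.5,-255.7,-12.9],0],[[0,0,-2.268],[494.5,-255.7,-12.9],0],[[0,0,-2.268],[494.5,-255.7,-12.9],0],[[0,0,-2.268],[494.5,-255.7,-12.9],0],[[0,0,-2.268],[494.5,-255.7,-12.9],0],[[0,0,-2.268],[494.5,-255.7,-12.9],0],[[0,0,-2.268],[494.5,-255.7,-12.9],0],[[0,0,-2.268],[494.5,-255.7,-12.9],0],[[0,0,-2.268],[494.5,-255.7,-12.9],0]]' --force 30

```text
t: 2.22
position: [0.5851, -0.1962, 0.2404]
orientation: [-3.142, -0.0, 2.585]
contact_force: [-0.3, 0.1, 0.5]
width: 0.0937
grasp_force: 0.0
```

```bash
python3 - <<'E'
from h import *
s=bot.observe();print(s["t"],s["position"],s["orientation"],s["q"])
m=cams.camera_model("wrist");a=cams.snapshot("wrist")[:,:,::-1];cv2.imwrite("pics/w1.png",a)
import pickle;pickle.dump(m,open("w1.pkl","wb"))
E
```

```text
2.225 [ 0.5851482  -0.1962122   0.24037082] [-3.14155627e+00 -4.74576586e-06  2.58526499e+00] [ 0.74428746  0.46241753 -0.63795769  1.60325359  0.29234325  1.17320023
  1.05692335]
```

View pics/w1.png

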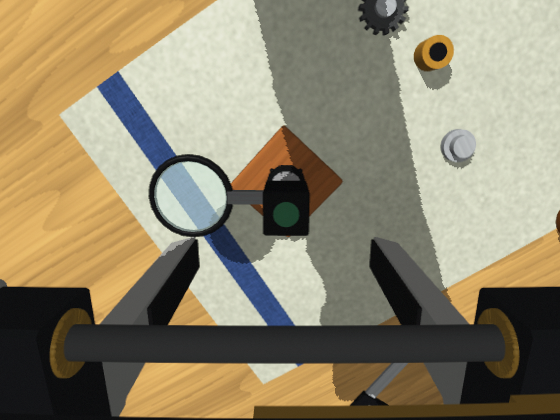

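The wrist view shows the head top with its green dot at (286,214) and its faces square to the image. The lens ring is at (190,195), and the fingers straddle the head with room on both sides.

```bash
python3 - <<'E'
from h import *
import pickle;m=pickle.load(open("w1.pkl","rb"));a=cv2.imread("pics/w1.png")
h=cv2.cvtColor(a,cv2.COLOR_BGR2HSV)
c,s,_=blob(cv2.inRange(h,(45,60,30),(95,255,255)),(255,180,320,245));print("dot",c,s);H=onz(m,c,.138);print(H)
g=h[:,:,2]
c,s,k=blob((g<45).astype(np.uint8)*1,(140,145,240,245))
ys,xs=np.where(k&(np.indices(g.shape)[1]<230));
# ring: outer contour ellipse
cn=max(cv2.findContours(k.astype(np.uint8),0,1)[0],key=cv2.contourArea)
cn=cn[cn[:,0,0]<222];e=cv2.fitEllipse(cn);print(e);L=onz(m,e[0],.082);print(L)
d=H-L;print("mag yaw",np.arctan2(d[1],d[0]),np.hypot(d[0],d[1]))
row=g[228,240:330];print(row)
yaw=np.arctan2(d[1],d[0])
print(rel([H[0],H[1],.121],yaw+np.pi/2))
E
```

```text
dot [285.61654135 214.09210526] [273 202  27  25 532]
[ 0.58720393 -0.19703316  0.138     ]
((189.99168395996094, 195.56678771972656), (74.96634674072266, 80.4178695678711), 133.39930725097656)
[ 0.53916383 -0.27132843  0.082     ]
mag yaw 0.9968075757518304 0.08847394982062463
[122 125 128 129 130 131 127 126 124 123 124 124 123 120 119 121 122 125
 123 123 124 126 101  43  13  14  12  13  14  14  12  13  14  13  14  13
  13  14  14  13  13  14  14  13  13  14  14  15  14  13  15  13  14  15
  14  15  14  12  15  15  12  12  14  13  13  14  14  11  40  90 116 115
 115 115 116 121 125 124 124 123 120 122 123 123 123 123 122 123 124 122]
(array([ -2.2,   0.4, 119.4]), array([-0.   , -0.   ,  0.018]))
```

Call:
carry_out --series '[[[0,0,0.018],[-2,0.4,30],0],[[0,0,0.018],[-2.2,0.4,60],0],[[0,0,0.018],[-2.2,0.4,85],0],[[0,0,0.018],[-2.2,0.4,105],0],[[0,0,0.018],[-2.2,0.4,119.4],0],[[0,0,0.018],[-2.2,0.4,119.4],0],[[0,0,0.018],[-2.2,0.4,119.4],0.4],[[0,0,0.018],[-2.2,0.4,119.4],0.6],[[0,0,0.018],[-2.2,0.4,119.4],0.8],[[0,0,0.018],[-2.2,0.4,119.4],1],[[0,0,0.018],[-2.2,0.4,119.4],1],[[0,0,0.018],[-2.2,0.4,119.4],1],[[0,0,0.018],[-2.2,0.4,119.4],1]]' --force 30

```text
t: 3.9
position: [0.5871, -0.1972, 0.1209]
orientation: [-3.141, -0.0, 2.568]
contact_force: [-0.7, 0.5, 0.9]
width: 0.0363
grasp_force: 29.9
```

Call:
carry_out --series '[[[0,0,0],[0,0,-20],1],[[0,0,0],[0,0,-60],1],[[0,0,0],[0,0,-110],1],[[0,0,0.1],[10,10,-150],1],[[0,0,0.22],[35,37,-150],1],[[0,0,0.36],[65,69,-150],1],[[0,0,0.5],[95,101,-150],1],[[0,0,0.65],[125,133,-150],1],[[0,0,0.8],[155,165,-150],1],[[0,0,0.95],[185,196,-150],1],[[0,0,1.1],[212,225,-150],1],[[0,0,1.2],[230,244,-150],1],[[0,0,1.248],[235,249.5,-150],1],[[0,0,1.248],[235,249.5,-150],1],[[0,0,1.248],[235,249.5,-150],1]]'

```text
t: 5.78
position: [0.5254, 0.1395, 0.2715]
orientation: [3.141, -0.0, 1.32]
contact_force: [0.0, 0.5, -2.1]
width: 0.0359
grasp_force: 29.9
```

```bash
python3 - <<'E'
from h import *
s=bot.observe();print(s["t"],s["position"],s["orientation"],s["q"],s["contact_force"],s["ft_torque"],s["width"])
m=cams.camera_model("wrist");a=cams.snapshot("wrist")[:,:,::-1];cv2.imwrite("pics/w2.png",a)
import pickle;pickle.dump(m,open("w2.pkl","wb"))
E
```

```text
5.775 [0.52541463 0.13950462 0.27146745] [ 3.14116644e+00 -4.51693190e-05  1.32049073e+00] [ 0.17586077  0.27813797 -0.59023654  1.75014447  0.16745931  1.16330397
 -0.71353478] [ 0.02825412  0.5431005  -2.13932644] [-0.09915494 -0.04358219 -0.00610905] 0.03588026331965331
```

View pics/w2.png

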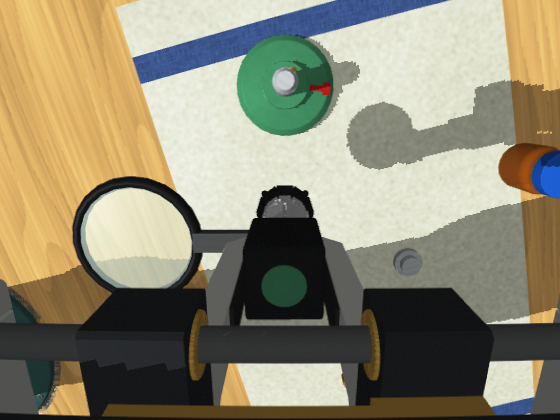

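The wrist view shows the stand foot centred at about (285,85), the stub tip at (285,80) and the red mark pointing right to (322,89). A brass button glints at about (293,68), up and right of the stub. The magnifier hangs straight in the fingers with its dot at (284,286).

```bash
python3 - <<'E'
from h import *
import pickle;m=pickle.load(open("w2.pkl","rb"));a=cv2.imread("pics/w2.png")
h=cv2.cvtColor(a,cv2.COLOR_BGR2HSV)
c,s,k=blob(cv2.inRange(h,(45,70,30),(95,255,255)),(220,20,350,150))
e=cv2.fitEllipse(cv2.convexHull(max(cv2.findContours(k.astype(np.uint8),0,1)[0],key=cv2.contourArea)));print("foot",e)
for z in(0,.006,.012):print(z,onz(m,e[0],z))
c,s,k=blob(((h[:,:,1]<50)&(h[:,:,2]>90)).astype(np.uint8),(265,60,305,105));print("tip",c,s);
T=onz(m,c,.09);print(T)
r=cv2.inRange(h,(0,150,80),(6,255,255))|cv2.inRange(h,(172,150,80),(180,255,255));c,s,k=blob(r,(295,70,345,110));print("red",c,s)
ys,xs=np.where(k);lp=np.polyfit(xs,ys,1)
Q=onz(m,c,.012);d=Q-T;print("redpos",Q,"yaw",np.arctan2(d[1],d[0]))
y=cv2.inRange(h,(15,70,60),(35,255,255))
c,s,k=blob(y,(270,55,320,85));print("brass",c,s);B=onz(m,c,.058);d=B-T;print(B,np.arctan2(d[1],d[0]),np.hypot(*d[:2]))
c,s,k=blob(cv2.inRange(h,(45,60,20),(95,255,255)),(255,260,315,310));print("dot",c,onz(m,c,.2715-.003+.020))
cv2.imwrite("pics/c2.png",np.hstack([cv2.resize(a[25:145,225:345],None,fx=3.3,fy=3.3,interpolation=2),cv2.resize(a[55:115,265:325],None,fx=6.6,fy=6.6,interpolation=2)]))
E
```

```text
foot ((284.5460510253906, 84.61273193359375), (95.98027038574219, 100.86986541748047), 178.7674560546875)
0 [0.55245892 0.24087016 0.        ]
0.006 [0.55233607 0.24045202 0.006     ]
0.012 [0.55221322 0.24003388 0.012     ]
tip [284.21072089  80.94454713] [272  68  26  28 541]
[0.55111759 0.2377928  0.09      ]
red [321.70322581  88.03870968] [310  82  20  14 155]
redpos [0.59211778 0.22601558 0.012     ] yaw -0.27971695794738866
brass [293.3   68.75] [290  67   7   5  20]
[0.56347896 0.24931345 0.058     ] 0.7502098332770691 0.016897599351085812
dot [283.6902378  285.65957447] [0.52517193 0.13889138 0.2885    ]
```

View pics/c2.png

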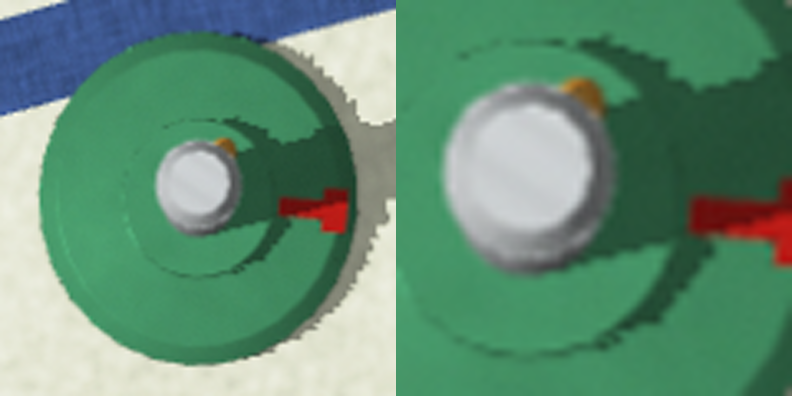

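Call:
carry_out --series '[[[0,0,-0.05],[25,0.2,0],1],[[0,0,-0.13],[60,0.6,0],1],[[0,0,-0.2],[90,1,0],1],[[0,0,-0.25],[103.7,1,0],1],[[0,0,-0.25],[103.7,1,20],1],[[0,0,-0.25],[103.7,1,45],1],[[0,0,-0.25],[103.7,1,65],1],[[0,0,-0.25],[103.7,1,75],1],[[0,0,-0.25],[103.7,1,85],1],[[0,0,-0.25],[103.7,1,88],1],[[0,0,-0.25],[103.7,1,88],1]]'

```text
t: 7.2
position: [0.5521, 0.2403, 0.1832]
orientation: [3.141, -0.0, 1.57]
contact_force: [0.3, -0.6, -1.8]
width: 0.0362
grasp_force: 29.9
```

```bash
python3 - <<'E'
from h import *
s=bot.observe();print({k:np.round(v,4) for k,v in s.items() if k not in("qd","effort")})
a=cams.snapshot("side")[:,:,::-1];t=cams.snapshot("top")[:,:,::-1]
cv2.imwrite("pics/s3.png",np.hstack([cv2.resize(a[120:240,90:220],None,fx=3,fy=3,interpolation=2),cv2.resize(t[180:300,100:230],None,fx=3,fy=3,interpolation=2)]))
E
```

```text
{'t': np.float64(7.2), 'q': array([ 0.0051,  0.4913, -0.6202,  1.7001,  0.3209,  1.0533, -0.7207]), 'position': array([0.5521, 0.2403, 0.1832]), 'orientation': array([ 3.1414e+00, -2.0000e-04,  1.5699e+00]), 'contact_force': array([ 0.2543, -0.6314, -1.7815]), 'ft_torque': array([-0.0446, -0.073 , -0.0351]), 'grasp_force': np.float64(29.9269), 'width': np.float64(0.0362)}
```

View pics/s3.png

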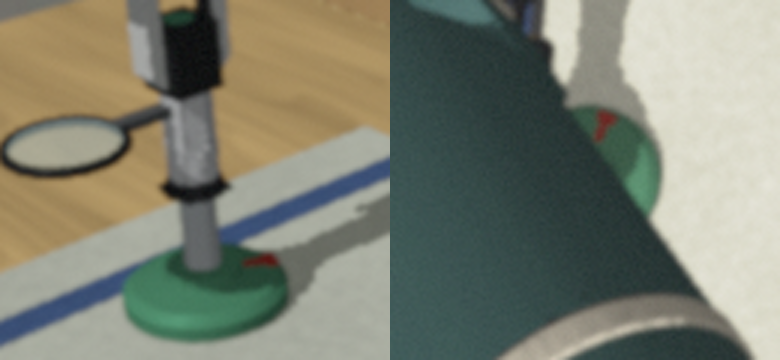

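The sleeve's black mouth sits centred over the stub in the side crop; the arm hides the stub in the top crop. I'll lower gently and watch the forces.

Call:
carry_out --series '[[[0,0,0],[0,0,2],1],[[0,0,0],[0,0,4],1],[[0,0,0],[0,0,6],1],[[0,0,0],[0,0,7],1],[[0,0,0],[0,0,7],1]]'

```text
t: 7.92
position: [0.552, 0.2402, 0.1759]
orientation: [-3.141, -0.0, 1.57]
contact_force: [-0.2, -0.3, -3.3]
width: 0.036
grasp_force: 29.9
```

Call:
carry_out --series '[[[0,0,0],[0,0,2],1],[[0,0,0],[0,0,4],1],[[0,0,0],[0,0,5],1],[[0,0,0],[0,0,5],1]]'

```text
t: 8.43
position: [0.5519, 0.24, 0.1707]
orientation: [-3.141, 0.0, 1.57]
contact_force: [-0.8, -2.1, -4.1]
width: 0.0359
grasp_force: 29.9
```

Call:
carry_out --series '[[[0,0,0],[-0.3,-0.1,2],1],[[0,0,0],[-0.3,-0.1,4],1],[[0,0,0],[-0.3,-0.1,6],1],[[0,0,0],[-0.3,-0.1,8],1],[[0,0,0],[-0.3,-0.1,10],1],[[0,0,0],[-0.3,-0.1,10],1]]'

```text
t: 9.18
position: [0.5518, 0.2398, 0.1607]
orientation: [-3.141, 0.0, 1.57]
contact_force: [-0.5, -1.4, -3.7]
width: 0.0359
grasp_force: 29.9
```

Call:
carry_out --series '[[[0,0,0],[-0.2,-0.1,2],1],[[0,0,0],[-0.2,-0.1,4],1],[[0,0,0],[-0.2,-0.1,6],1],[[0,0,0],[-0.2,-0.1,8],1],[[0,0,0],[-0.2,-0.1,8],1]]'

```text
t: 9.8
position: [0.5518, 0.2397, 0.1528]
orientation: [-3.142, -0.0, 1.57]
contact_force: [-0.0, -1.3, -3.4]
width: 0.0361
grasp_force: 29.9
```

Call:
carry_out --series '[[[0,0,0],[-0.2,0,2],1],[[0,0,0],[-0.2,0,4],1],[[0,0,0],[-0.2,0,6],1],[[0,0,0],[-0.2,0,8],1],[[0,0,0],[-0.2,0,8],1]]'

```text
t: 10.42
position: [0.5518, 0.2395, 0.1446]
orientation: [-3.141, -0.0, 1.57]
contact_force: [1.6, 0.1, -4.7]
width: 0.0359
grasp_force: 29.9
```

Call:
carry_out --series '[[[0,0,0],[0,0,2],1],[[0,0,0],[0,0,4],1],[[0,0,0],[0,0,6],1],[[0,0,0],[0,0,8],1],[[0,0,0],[0,0,10],1],[[0,0,0],[0,0,10],1]]'

```text
t: 11.18
position: [0.5518, 0.2395, 0.1346]
orientation: [-3.141, -0.0, 1.57]
contact_force: [2.2, 0.4, -4.3]
width: 0.0356
grasp_force: 29.9
```

Call:
carry_out --series '[[[0,0,0],[0,0,1],1],[[0,0,0],[0,0,2],1],[[0,0,0],[0,0,3],1],[[0,0,0],[0,0,3],1]]'

```text
t: 11.68
position: [0.5518, 0.2395, 0.1318]
orientation: [-3.142, -0.0, 1.57]
contact_force: [1.4, 0.5, -3.5]
width: 0.0356
grasp_force: 29.9
```

Call:
carry_out --series '[[[0,0,0],[0,0,0.5],1],[[0,0,0],[0,0,1],1],[[0,0,0],[0,0,1],1]]'

```text
t: 12.05
position: [0.5518, 0.2396, 0.131]
orientation: [3.142, -0.0, 1.57]
contact_force: [0.2, 0.4, 0.5]
width: 0.0358
grasp_force: 29.9
```

Call:
carry_out --series '[[[0,0,0],[0,0,0.4],1],[[0,0,0],[0,0,0.4],1]]'

```text
t: 12.3
position: [0.5518, 0.2396, 0.1308]
orientation: [3.141, -0.0, 1.57]
contact_force: [-0.2, -0.3, 4.4]
width: 0.0356
grasp_force: 29.9
```

Call:
carry_out --series '[[[0,0,-0.06],[0,0,0],1],[[0,0,-0.12],[0,0,0],1],[[0,0,-0.18],[0,0,0],1],[[0,0,-0.24],[0,0,0],1],[[0,0,-0.3],[0,0,0],1],[[0,0,-0.3],[0,0,0],1]]'

```text
t: 13.05
position: [0.552, 0.2395, 0.1308]
orientation: [3.141, -0.0, 1.869]
contact_force: [0.3, -0.0, 5.4]
width: 0.0355
grasp_force: 30.0
```

```bash
python3 -c "
from h import *
s=bot.observe();print(s['position'],s['orientation'],s['contact_force'],s['ft_torque'])"
```

```text
[0.55199955 0.23954848 0.13078153] [ 3.14118277e+00 -1.95623260e-04  1.86946834e+00] [ 0.27163515 -0.03756967  5.37261069] [-0.1027835  -0.3211203   0.11209407]
```

Call:
carry_out --series '[[[0,0,-0.03],[0,0,0],1],[[0,0,-0.06],[0,0,0],1],[[0,0,-0.09],[0,0,0],1],[[0,0,-0.12],[0,0,0],1],[[0,0,-0.15],[0,0,0],1],[[0,0,-0.15],[0,0,0],1]]'

```text
t: 13.8
position: [0.5517, 0.2396, 0.1307]
orientation: [-3.141, -0.0, 2.021]
contact_force: [-0.2, 0.3, 6.7]
width: 0.0358
grasp_force: 29.9
```

```bash
python3 -c "
from h import *
s=bot.observe();print(s['position'],s['orientation'],s['contact_force'],s['ft_torque'])"
```

```text
[0.55171374 0.23961189 0.13071665] [-3.14149130e+00 -1.21679928e-04  2.02053486e+00] [-0.23226417  0.28549554  6.66751151] [-0.08279486  0.15360117  0.02631976]
```

Call:
carry_out --series '[[[0,0,-0.03],[0,0,-0.2],1],[[0,0,-0.06],[0,0,-0.2],1],[[0,0,-0.09],[0,0,-0.2],1],[[0,0,-0.12],[0,0,-0.2],1],[[0,0,-0.12],[0,0,-0.2],1]]'

```text
t: 14.42
position: [0.5517, 0.2396, 0.1308]
orientation: [-3.141, -0.0, 2.141]
contact_force: [-1.1, -0.1, 5.0]
width: 0.036
grasp_force: 29.9
```

```bash
python3 -c "
from h import *
s=bot.observe();print(s['position'],s['orientation'],s['contact_force'],s['ft_torque'])"
```

```text
[0.55167106 0.23956657 0.13075241] [-3.14136331e+00 -2.51025044e-04  2.14144817e+00] [-1.11628735 -0.1205561   5.0018812 ] [-0.1086125   0.20734518  0.0542665 ]
```

Call:
carry_out --series '[[[0,0,-0.02],[0,0,0],1],[[0,0,-0.04],[0,0,0],1],[[0,0,-0.06],[0,0,0],1],[[0,0,-0.08],[0,0,0],1],[[0,0,-0.08],[0,0,0],1]]'

```text
t: 15.05
position: [0.5517, 0.2395, 0.1307]
orientation: [-3.141, -0.0, 2.221]
contact_force: [-1.5, -0.7, 5.6]
width: 0.0362
grasp_force: 29.9
```

```bash
python3 -c "
from h import *
s=bot.observe();print(s['position'],s['orientation'],s['contact_force'],s['ft_torque'])"
```

```text
[0.55167969 0.23952772 0.13072555] [-3.14134048e+00 -2.48993821e-04  2.22119241e+00] [-1.45396574 -0.67168949  5.60813903] [-0.07956806  0.19249709 -0.02505184]
```

Call:
carry_out --series '[[[0,0,-0.02],[0,0,0],1],[[0,0,-0.04],[0,0,0],1],[[0,0,-0.06],[0,0,0],1],[[0,0,-0.06],[0,0,0],1]]'

```text
t: 15.55
position: [0.5517, 0.2395, 0.1307]
orientation: [-3.141, -0.0, 2.281]
contact_force: [-1.3, -0.3, 5.8]
width: 0.0358
grasp_force: 29.9
```

```bash
python3 -c "
from h import *
s=bot.observe();print(s['position'],s['orientation'],s['contact_force'],s['ft_torque'])"
```

```text
[0.5517137  0.23950898 0.13073885] [-3.14138565e+00 -2.58700731e-04  2.28111283e+00] [-1.27136973 -0.28185871  5.76166153] [-0.12257246  0.22510237  0.00386362]
```

Call:
carry_out --series '[[[0,0,-0.02],[0,0,0],1],[[0,0,-0.04],[0,0,0],1],[[0,0,-0.06],[0,0,0],1],[[0,0,-0.06],[0,0,0],1]]'

```text
t: 16.05
position: [0.5519, 0.2392, 0.1308]
orientation: [-3.141, 0.0, 2.341]
contact_force: [0.2, -1.7, 6.0]
width: 0.036
grasp_force: 29.9
```

```bash
python3 -c "
from h import *
s=bot.observe();print(s['position'],s['orientation'],s['contact_force'],s['ft_torque'])"
```

```text
[0.55187886 0.23923102 0.13076428] [-3.14133126e+00  2.00006233e-04  2.34092829e+00] [ 0.22593643 -1.66347823  5.96655486] [-0.49793575 -0.01298488 -0.03021922]
```

The force has turned tangential, so the button is catching the hole's edge. I'll check a little further on, then back the other way.

Call:
carry_out --series '[[[0,0,-0.015],[0,0,0],1],[[0,0,-0.03],[0,0,0],1],[[0,0,-0.03],[0,0,0],1]]'

```text
t: 16.42
position: [0.552, 0.239, 0.1308]
orientation: [-3.141, 0.0, 2.371]
contact_force: [-0.1, -1.9, 5.2]
width: 0.036
grasp_force: 29.9
```

```bash
python3 -c "
from h import *
s=bot.observe();print(s['position'],s['orientation'],s['contact_force'],s['ft_torque'])"
```

```text
[0.55202706 0.2390106  0.13075123] [-3.14122158e+00  4.55357829e-04  2.37057389e+00] [-0.06928168 -1.87854394  5.15614406] [-0.76170446 -0.22246936 -0.09568677]
```

Call:
carry_out --series '[[[0,0,0.03],[0,0,0],1],[[0,0,0.06],[0,0,0],1],[[0,0,0.09],[0,0,0],1],[[0,0,0.09],[0,0,0],1]]'

```text
t: 16.92
position: [0.5519, 0.2392, 0.1308]
orientation: [-3.141, 0.0, 2.28]
contact_force: [0.9, -1.8, 5.4]
width: 0.0362
grasp_force: 29.9
```

```bash
python3 -c "
from h import *
s=bot.observe();print(s['position'],s['orientation'],s['contact_force'],s['ft_torque'])"
```

```text
[0.55189537 0.23924294 0.13075372] [-3.14136135e+00  3.53334488e-04  2.28039086e+00] [ 0.91151577 -1.84090687  5.38516735] [-0.59027342 -0.17415777 -0.00508076]
```

Call:
carry_out --series '[[[0,0,0.03],[0,0,0],1],[[0,0,0.06],[0,0,0],1],[[0,0,0.09],[0,0,0],1],[[0,0,0.09],[0,0,0],1]]'

```text
t: 17.42
position: [0.5516, 0.2396, 0.1307]
orientation: [-3.141, -0.0, 2.191]
contact_force: [-2.3, -0.8, 6.0]
width: 0.0358
grasp_force: 29.9
```

```bash
python3 -c "
from h import *
s=bot.observe();print(s['position'],s['orientation'],s['contact_force'],s['ft_torque'])"
```

```text
[0.55158248 0.23955416 0.13073977] [-3.1411804e+00 -1.2999807e-04  2.1906469e+00] [-2.29052427 -0.84050881  5.99808246] [-0.35817805  0.35089423  0.05459684]
```

The button resists both ways, with opposite tangential forces at yaw 2.34 and 2.19, so it's locked. I'll centre it, let go and withdraw straight up.

Call:
carry_out --series '[[[0,0,-0.035],[0,0,0],1],[[0,0,-0.07],[0,0,-0.2],1],[[0,0,-0.07],[0,0,-0.2],1],[[0,0,-0.07],[0,0,-0.2],0.5],[[0,0,-0.07],[0,0,-0.2],0.3],[[0,0,-0.07],[0,0,-0.2],0.1],[[0,0,-0.07],[0,0,-0.2],0],[[0,0,-0.07],[0,0,-0.2],0],[[0,0,-0.07],[0,0,-0.2],0],[[0,0,-0.07],[0,0,-0.2],0]]'

```text
t: 18.68
position: [0.5518, 0.2396, 0.131]
orientation: [-3.142, -0.0, 2.26]
contact_force: [0.9, 0.3, 0.7]
width: 0.0939
grasp_force: 0.0
```

Call:
carry_out --series '[[[0,0,0],[0,0,-10],0],[[0,0,0],[0,0,-30],0],[[0,0,0],[0,0,-60],0],[[0,0,0],[0,0,-90],0],[[0,0,0],[-20,0,-120],0],[[0,0,0],[-45,0,-150],0],[[0,0,0],[-45,0,-150],0],[[0,0,0],[-45,0,-150],0]]'

```text
t: 19.68
position: [0.5799, 0.2052, 0.2813]
orientation: [3.141, -0.0, 2.26]
contact_force: [-0.5, 0.8, -0.2]
width: 0.0936
grasp_force: 0.0
```

```bash
python3 - <<'E'
from h import *
s=bot.observe();print(s["t"],s["position"],s["orientation"][2],s["contact_force"],s["width"])
m=cams.camera_model("wrist");a=cams.snapshot("wrist")[:,:,::-1];b=cams.snapshot("side")[:,:,::-1];cv2.imwrite("pics/w9.png",a);cv2.imwrite("pics/s9.png",b)
h=cv2.cvtColor(a,cv2.COLOR_BGR2HSV)
print("expected dot",proj(m,[.552,.2395,.148]),"lens",proj(m,[.552-.088*np.cos(.69),.2395-.088*np.sin(.69),.092]))
cv2.imwrite("pics/v9.png",np.hstack([cv2.resize(a,None,fx=.85,fy=.85),cv2.resize(b[120:239,90:180],None,fx=3,fy=3)]))
E
```

```text
19.675 [0.57991225 0.2051908  0.28129293] 2.260266760779297 [-0.49527023  0.80972564 -0.21733555] 0.09361892121996734
expected dot [285.0624608  149.20009425] lens [195.12514198 143.62943316]
```

View pics/v9.png

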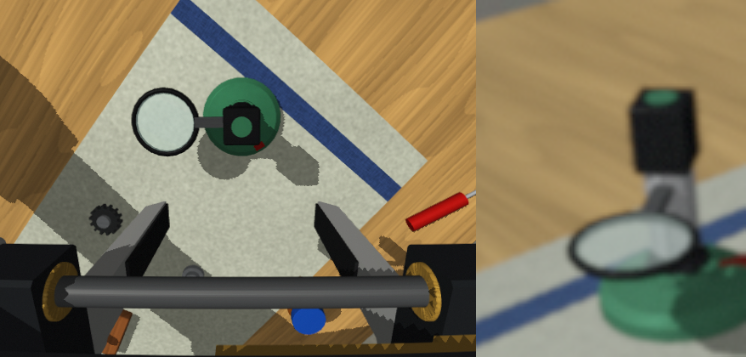

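The magnifier stands upright and home, with its dot at (284,148) against a predicted (285,149). I want to see the brass button in the hole, so I'll look from the hole's side.

Call:
carry_out --series '[[[0,0,0],[-5,40,0],0],[[0,0,0],[-10,80,0],0],[[0,0,0],[-20,120,0],0],[[0,0,0],[-25,160,20],0],[[0,0,0],[-25,175,60],0],[[0,0,0],[-25,175,100],0],[[0,0,0],[-25,175,100],0],[[0,0,0],[-25,175,100],0]]'

```text
t: 20.78
position: [0.7316, 0.2973, 0.1828]
orientation: [3.14, -0.0, 2.26]
contact_force: [0.1, 0.2, 1.2]
width: 0.0937
grasp_force: 0.0
```

```bash
python3 - <<'E'
from h import *
s=bot.observe();print(s["t"],s["position"])
m=cams.camera_model("wrist");a=cams.snapshot("wrist")[:,:,::-1]
p=proj(m,[.552+.016*np.cos(.69),.2395+.016*np.sin(.69),.058]);print(p)
u,v=np.clip(np.round(p).astype(int),[40,40],[520,380]);
cv2.imwrite("pics/h9.png",np.hstack([cv2.resize(a,None,fx=.7,fy=.7)[:294],cv2.resize(a[v-35:v+35,u-40:u+40],(336,294),interpolation=2)]))
E
```

```text
20.775 [0.73156732 0.29728394 0.1827946 ]
[ 83.38274915 119.02523411]
```

View pics/h9.png

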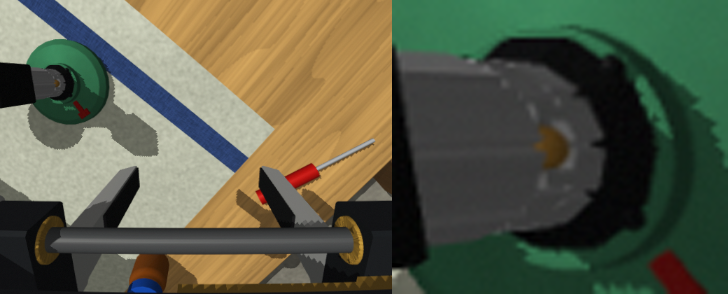

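The close view shows the brass button out through the sleeve's hole at about pixel (83,120), with the black mouth flat on the shoulder. I'm handing it in.

```bash
python3 -c "
from cell import bot
print(bot.job_done())"
```

```text
the job is handed in; nothing more can be done
None
```

The magnifier is fully home on the stand's shoulder with the brass button out through the sleeve's hole. It is released and handed in at about 21 s, and push and twist readings stayed well under 25 N.

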